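# Find the 12 mm slot with a sprung depth gauge

### The arm

A 6-joint arm with a two-finger parallel gripper is mounted at the origin on the work surface. World frame = base frame: x ahead of the robot, y to its left, z up, the work surface at z = 0. Lengths are in m, angles in rad, forces in N, time in s.
With the tool pointing down it reaches from about 0.425 to 0.95 m from the base axis. Payload 3.5 kg.
Tool frame: the origin (TCP) lies on the centre line of the jaws, within the pads' length; the fingertips stand 14 mm ahead of it and the grasp point (between the pads) lies 5 mm behind it (tips_ahead is the distance from the TCP to the fingertips, in m); y points along the fingers, z is the direction in which the jaws open and shut, and the axes are right-handed (so a half turn about y gives the same grasp; the last joint's range is limited). The gripper opens to 85 mm and grips with 20 to 120 N. Pads are 22 mm wide; open, the fingers measure 114 mm over their backs; the gripper's body (76 mm by 85 mm) begins 54 mm behind the grasp point. The pads swing forward as they close: fully open they stand 13 mm farther back than shut.
Start: joints at [-0.15, 0.286, 1.577, -0, 1.279, -0.15], TCP at [0.675, 0, 0.245] pointing down, gripper open.
Joint ranges: [-2.77, 2.77], [-0.9, 2.22], [0.21, 2.48], [-1.53, 4.67], [0.24, 2.81], [-2.84, 2.84]. Speed limits (rad/s): [2.79, 2.79, 3.14, 3.14, 3.14, 3.14].

### API

Orientations are given as a unit quaternion [x, y, z, w].
In Python, from plant import get_state, read_camera, sign_off, tips_ahead gives the robot as it stands.
- The arm moves only by the tool send_rows, never from a script. Its argument "plan" is a list of rows, each a list of 2 entries, a list of its own where there are three numbers: the shift along the tool's x, y, z in units of 12 cm (1.0 is 12 cm), then the turn, a rotation vector about the tool's x, y, z in units of 360 degrees (1.0 is 360 degrees). In form: [[[tx, ty, tz], [rx, ry, rz]], ...]. A call has 1 to 12 rows; each row shifts and turns the commanded pose from where the row before left it, along the tool's axes as they then stand; what a row does not reach is not made up. A row lasts 1/10 s, in which the tool goes at most 50 mm and 8.59 degrees, less where a joint would pass 70% of its speed; a pose out of reach is approached as far as the arm can. A call with a number of a shift or a turn outside -1 to 1 is refused whole. A call with a gripper value outside its range is refused whole. "gripper" is the closure, from 0 (fully open) to 1 (shut), set as the call begins (left out, the last holds). The fingers move at their own pace and stop on an object; "grip_force" is the grip in N (left out, the last holds). Time passes only in rows, so rows that do not move let the fingers close. It gives the time, the measured TCP pose, the force and the opening at its end, in the units of the state.
- get_state(): the state, without advancing time (a new reading comes with each control period).
- read_camera(name): name is "scene" or "side" or "wrist"; returns a dict with "img" (384x512x3 uint8, blue, green, red), "fx", "fy", "cx", "cy" (pixels), "D" ([k1, k2, p1, p2, k3] as OpenCV has them; the pictures are not rectified), "world_from_camera" (4x4, takes a point from camera to world coordinates); the wrist camera has in their place "mount" (4x4, takes a point from camera to tool coordinates, whose origin is the TCP and whose axes are the tool frame's). Camera axes: x right, y down, z forward; pixel columns grow to the right and rows downward; lengths in m; the calibration is good to about 2 mm. A picture is of the moment at which its call begins: read the wrist's pose just before it. There is no depth.
- sign_off(): hands the job in, once; it reports no verdict.
The state is a dict: "time": time; "qpos": joint angles; "dq": joint speeds; "joint_efforts": joint torques, N m; "eef_pos": TCP position; "tcp_rot": TCP orientation; "contact_force": force on the tool from outside, world axes, zero at the start; "wrist_torque": the same for the moment, N m; "opening": opening from 0.0 (shut) to 1.0 (fully open).
Only numpy, scipy, OpenCV 4.12 (cv2) and the standard library are available. Lean on these libraries where they do the work, as an engineer would, in place of code of your own. Each camera call takes 0.05 s, during which the arm holds its last target. There are 200 camera calls.

### The job

One of the three slots in the grey primed pattern is cut 12 mm deep; the other two are 4 mm shallower and 4 mm deeper. Take the depth gauge lying on the plywood cradle, stand it upright on the wooden stand with its probe in the hole and let go, then take it again and measure: press it down onto the slots until its foot sits flat on the pattern, read the depth, and when you have the 12 mm slot let go and leave the gauge standing there, foot flat and probe pushed in. Leave the jar, the sanding block and the tape core where they are.

Things in the scene. Friction and masses are not known exactly. Their poses are not given: they have to be found in the camera images.
- gauge: Loose sprung depth gauge, 300 g: round aluminium barrel, 24 mm across, black cap, on a steel foot bar. Origin at the centre of the foot's underside; z along the barrel from foot to cap, y along the foot. Foot 24 x 60 x 10 mm (x, y, z), barrel z = 10 to 70 mm. It starts lying level on the cradle, axis 47 mm above the table, x axis vertical
- gauge_mid (a point): Point on the gauge's axis 40 mm above the underside of the foot, half-way up the bare barrel, the place to grip; same axes as the gauge
- gauge_foot (a point): Centre of the underside of the gauge's foot; same axes as the gauge. A steel probe, 5 mm thick with a round tip, sticks out 20 mm below it; the probe's tail (7 mm wide) sticks out 6 mm above the cap
- probe (a joint): How far the probe is pushed in (m): 0 = fully out, depth under the foot = 20 mm minus this; the tail rises as much above the cap. Sprung, with drag: about 7 N push it in, more than the gauge's weight. Lifted free it comes out by itself in under half a second; once the foot is pressed flat over a slot, the gauge's weight keeps it so
- pattern: Fixed grey primed pattern with rounded-off ends, 150 (x) by 250 (y) mm, origin at the centre of its underside. Top flat, 45 mm high, over |y| < 85 mm. Three blind slots in it run along its x, 110 mm long, 10 mm wide, 55 mm apart. One is 8, one 12, one 16 mm deep, in an order that changes and must be found by probing
- slot_1 (a point): Centre of a slot's mouth, level with the pattern's top, at y = -55 mm of the pattern; x along the slot
- slot_2 (a point): The same for the middle slot
- slot_3 (a point): The same for the slot at y = +55 mm of the pattern
- cradle_top (a point): Fixed plywood cradle: board 100 by 74 mm, 8 mm thick, with two crosspieces up to 35 mm above the table; the gauge's foot lies on one (70 mm wide), the cap end of the barrel on the other (22 mm wide), 44 mm of barrel free between. The point is between them, 35 mm above the table; x axis along the gauge, towards its cap
- stand_hole (a point): Mouth of the hole, 14 mm wide and 28 mm deep, in the top of the fixed wooden stand, a block 80 by 80 by 35 mm; z up. The gauge stands on it upright, at any yaw, with the probe in the hole
- jar_mid (a point): Middle of a closed jar, 60 mm in diameter, 75 mm tall, loose: a bystander
- sanding_block_mid (a point): Middle of a loose cork sanding block, 65 by 110 by 34 mm: a bystander
- tape_core_mid (a point): Middle of a loose cardboard tape core, 84 mm across, 24 mm high, lying flat: a bystander
Not all that is in view belongs to the job. What is shaped like the gauge but blue or red is not meant.

How it is judged:
On the way, in this order (a step that is already met when the one before it is completed fails the run):
1. the gauge stands upright on the stand, probe in the hole, let go (z of gauge_foot in the frame of stand_hole between -0.003 and 0.003 m and horizontal distance between gauge_foot and stand_hole below 0.008 m and angle between gauge_foot's own z axis and vertical below 0.06 rad and value of joint probe below 0.003 m and contact force between the fingers and gauge below 0.1 N and linear speed of gauge below 0.02 m/s and angular speed of gauge below 0.2 rad/s), for 0.2 s.
2. held in the fingers, the gauge is pressed flat over the 12 mm slot (z of gauge_foot in the frame of pattern between 0.043 and 0.047 m and x of gauge_foot in the frame of pattern between -0.055 and 0.055 m and y of gauge_foot in the frame of pattern between -0.063 and 0.063 m and angle between gauge_foot's own z axis and vertical below 0.05 rad and value of joint probe between 0.0065 and 0.0095 m and contact force between the fingers and gauge above 1 N), for 0.1 s.
At the end, for the whole second after the job is handed in: The gauge stands by itself, released and still, upright within 3 degrees, its foot flat on the pattern's top (within 2 mm), over the 12 mm slot with the probe in it (reading 10.5 to 13.5 mm) (z of gauge_foot in the frame of pattern between 0.043 and 0.047 m and x of gauge_foot in the frame of pattern between -0.055 and 0.055 m and y of gauge_foot in the frame of pattern between -0.063 and 0.063 m and angle between gauge_foot's own z axis and vertical below 0.05 rad and value of joint probe between 0.0065 and 0.0095 m and linear speed of gauge below 0.02 m/s and angular speed of gauge below 0.2 rad/s and contact force between the fingers and gauge below 0.1 N); the robot touches nothing.
It fails at once if jar moved by more than 25 mm (distance of jar_mid from where it was at the start of the episode above 0.025 m).
It fails at once if sanding block moved by more than 25 mm (distance of sanding_block_mid from where it was at the start of the episode above 0.025 m).
It fails at once if tape core moved by more than 25 mm (distance of tape_core_mid from where it was at the start of the episode above 0.025 m).
It also fails if it takes over 61 s, if anything falls off the work surface, if the arm or the gripper's body presses on something with over 40 N, if the wrist force passes 120 N, or if a joint passes its speed limit or range.

## Working session

There is one attempt and no reset: what is moved stays moved. The work goes in short steps, Python scripts to look and compute and a tool call to move; the robot and the scene stay as the last step left them, time stands still between calls to the robot, and variables do not carry over. Pictures are saved under pics/ and viewed, about 8 in all and at most 12, crops included, and the job is handed in when it is done.

Besides the shell and the picture viewer there is one more tool, called after ">>>" by a JSON object that holds its "name" and its "arguments", one argument or row to a line. send_rows: Moves the arm, as the interface text tells. Its arguments: {"type":"object","properties":{"plan":{"type":"array"},"gripper":{"type":"number"},"grip_force":{"type":"number"}},"required":["plan"]}

```bash
mkdir -p pics; ls; python3 - <<'E'
from plant import *
import cv2,numpy as np
s=get_state();print({k:np.round(v,3).tolist() for k,v in s.items()});print(tips_ahead)
for n in("scene","side","wrist"):
    c=read_camera(n);cv2.imwrite(f"pics/{n}0.png",c["img"])
    print(n,{k:np.round(v,3).tolist() for k,v in c.items() if k!="img"})
a=cv2.imread("pics/scene0.png")
E
```

```text
pics
{'time': 0.0, 'qpos': [-0.15, 0.287, 1.578, -0.0, 1.279, -0.15], 'dq': [-0.0, -0.001, -0.002, -0.0, -0.001, 0.001], 'joint_efforts': [-0.0, -40.598, -29.263, -0.0, 0.006, 0.0], 'eef_pos': [0.674, 0.0, 0.244], 'tcp_rot': [-0.501, 0.501, -0.499, 0.499], 'contact_force': [1.182, -0.528, -0.979], 'wrist_torque': [0.018, 0.004, 0.023], 'opening': 1.0}
0.014
scene {'fx': 403.985, 'fy': 403.985, 'cx': 254.941, 'cy': 189.321, 'D': [-0.048, 0.0, 0.0, 0.0, 0.0], 'world_from_camera': [[-0.215, 0.729, -0.65, 1.128], [0.976, 0.174, -0.128, 0.131], [0.02, -0.662, -0.749, 0.763], [0.0, 0.0, 0.0, 1.0]]}
side {'fx': 389.549, 'fy': 389.549, 'cx': 260.401, 'cy': 190.72, 'D': [-0.097, 0.0, 0.0, 0.0, 0.0], 'world_from_camera': [[0.731, -0.437, 0.525, -0.039], [-0.682, -0.489, 0.544, -0.553], [0.019, -0.755, -0.655, 0.757], [0.0, 0.0, 0.0, 1.0]]}
wrist {'fx': 296.466, 'fy': 296.466, 'cx': 247.95, 'cy': 189.87, 'D': [-0.061, 0.0, 0.0, 0.0, 0.0], 'mount': [[-0.001, 0.954, 0.298, -0.075], [-0.002, -0.298, 0.954, -0.129], [1.0, 0.0, 0.002, -0.001], [0.0, 0.0, 0.0, 1.0]]}
```

View pics/scene0.png

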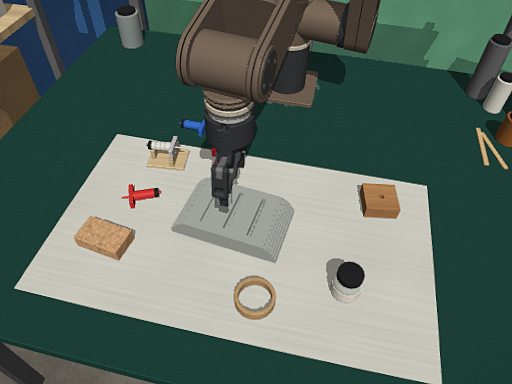

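View pics/side0.png

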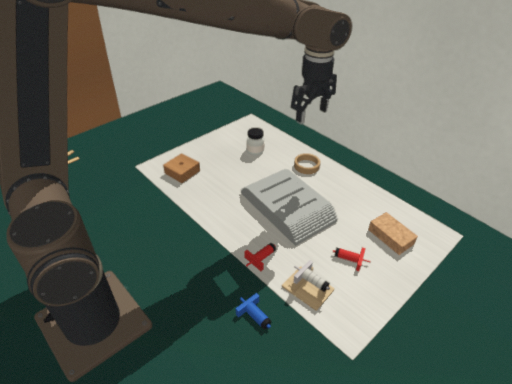

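The scene view shows the cradle with the gauge at about (168,152), the pattern at (235,215) and the stand at (380,200). The jar is at (347,280), the tape core at (255,297) and the cork block at (105,237). In the side view, the cradle is at (310,282), the stand at (182,167) and the pattern at (288,205). Next I'll make rough positions and a montage.

```bash
cat > h.py <<'E'
from plant import *
import cv2,numpy as np
from scipy.spatial.transform import Rotation as R
def wfc(c):
    if "mount" in c:
        T=np.eye(4);T[:3,:3]=R.from_quat(c["s"]["tcp_rot"]).as_matrix();T[:3,3]=c["s"]["eef_pos"];return T@c["mount"]
    return c["world_from_camera"]
def shot(n):
    s=get_state();c=dict(read_camera(n));c["s"]=s;return c
def K(c): return np.array([[c["fx"],0,c["cx"]],[0,c["fy"],c["cy"]],[0,0,1.]])
def ray(c,uv):
    p=cv2.undistortPoints(np.array(uv,float).reshape(-1,1,2),K(c),np.array(c["D"],float)).reshape(-1,2)
    T=wfc(c);return T[:3,3],np.c_[p,np.ones(len(p))]@T[:3,:3].T
def onz(c,uv,z):
    o,d=ray(c,uv);return o+d*((z-o[2])/d[:,2])[:,None]
def proj(c,P):
    T=np.linalg.inv(wfc(c));P=np.atleast_2d(P)@T[:3,:3].T+T[:3,3]
    return cv2.projectPoints(P,np.zeros(3),np.zeros(3),K(c),np.array(c["D"],float))[0].reshape(-1,2)
E
python3 - <<'E'
from h import *
a=shot("scene");b=shot("side")
for n,u,v,z in(("cradle",(168,152),(310,282),.04),("pat",(237,213),(288,200),.045),("stand",(381,197),(182,165),.035),("jar",(350,270),(256,133),.075),("tape",(255,291),(307,161),.024),("block",(105,233),(393,230),.034)):
    print(n,onz(a,[u],z).round(3)[0],onz(b,[v],z).round(3)[0])
def cr(c,x,y,w=66,h=50): return cv2.resize(c["img"][y:y+h,x:x+w],(396,300),interpolation=cv2.INTER_CUBIC)
m=np.vstack([np.hstack([cr(a,135,125),cr(a,347,172)]),np.hstack([cr(b,272,257),cr(b,150,142)])])
cv2.imwrite("pics/m1.png",m)
E
```

```text
cradle [ 0.428 -0.239  0.04 ] [ 0.405 -0.259  0.04 ]
pat [ 0.585 -0.016  0.045] [ 0.561 -0.04   0.045]
stand [0.451 0.306 0.035] [0.442 0.294 0.035]
jar [0.694 0.239 0.075] [0.691 0.23  0.075]
tape [0.753 0.063 0.024] [0.756 0.062 0.024]
block [ 0.697 -0.286  0.034] [ 0.69  -0.295  0.034]
```

View pics/m1.png

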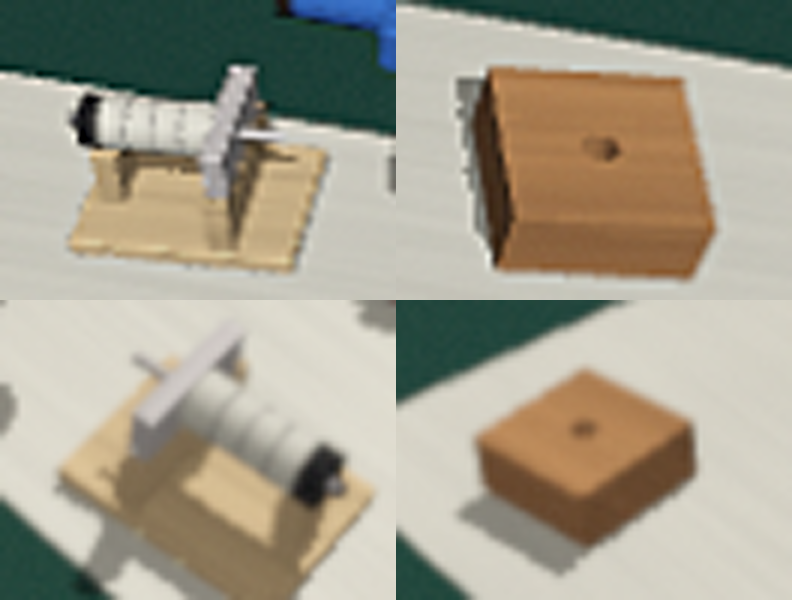

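```bash
python3 - <<'E'
from h import *
a=shot("scene");b=shot("side")
def tri(u,v):
    o,d=ray(a,[u]);p,e=ray(b,[v]);d=d[0]/np.linalg.norm(d);e=e[0]/np.linalg.norm(e)
    A=np.c_[d,-e];t=np.linalg.lstsq(A,p-o,rcond=None)[0];x,y=o+d*t[0],p+e*t[1];return (x+y)/2,np.linalg.norm(x-y)
for n,u,v,z in(("tail",(147.3,145.2),(328.7,288),.047),("tip",(182.2,147.2),(294.8,266.5),.047),("hole",(381.3,197),(181.2,163.7),.035)):
    print(n,onz(a,[u],z).round(3)[0],onz(b,[v],z).round(3)[0],*tri(u,v))
E
```

```text
tail [ 0.423 -0.297  0.047] [ 0.419 -0.3    0.047] [ 0.42063116 -0.29911685  0.04465553] 0.0007646998169775267
tip [ 0.409 -0.206  0.047] [ 0.408 -0.209  0.047] [ 0.40806759 -0.20780555  0.0455907 ] 0.002003029566385875
hole [0.451 0.307 0.035] [0.444 0.301 0.035] [0.44719245 0.30730825 0.03031259] 0.0011788759562335795
```

>>> {"name": "send_rows", "arguments": {
  "plan": [
    [[0.26,0,-0.265],[0,0,0]],
    [[0.26,0,-0.265],[0,0,0]],
    [[0.26,0,-0.265],[0,0,0]],
    [[0.26,0,-0.265],[0,0,0]],
    [[0.26,0,-0.265],[0,0,0]],
    [[0.26,0,-0.265],[0,0,0]],
    [[0.26,0,-0.265],[0,0,0]],
    [[0.26,0,-0.265],[0,0,0]],
    [[0,0,0],[0,0,0]],
    [[0,0,0],[0,0,0]],
    [[0,0,0],[0,0,0]]
  ]
}}

```text
time: 1.45
eef_pos: [0.4211, -0.2491, 0.2454]
tcp_rot: [-0.5, 0.5, -0.5, 0.5]
contact_force: [-0.7, 0.9, 0.4]
opening: 1.002
```

```bash
python3 - <<'E'
from h import *
c=shot("wrist");cv2.imwrite("pics/w1.png",c["img"]);s=c["s"];print(s["time"],s["eef_pos"],s["qpos"].__repr__())
print("wrist prediction mid,tip,tail",proj(c,[[.416,-.267,.047],[.408,-.208,.047],[.421,-.299,.047]]))
E
```

```text
1.45 [ 0.42106164 -0.24913064  0.24544995] array([-7.42221119e-01, -1.32851804e-01,  2.02179170e+00,  4.70436938e-04,
        1.25241108e+00, -7.42967769e-01])
wrist prediction mid,tip,tail [[243.6504707  182.3996069 ]
 [236.15439411 130.34776567]
 [247.9756551  208.50883236]]
```

View pics/w1.png

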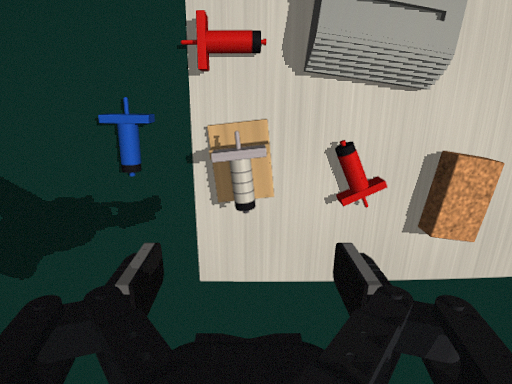

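The wrist picture shows the gauge on the cradle with its probe tip at (237,132), foot bar at (239,155) and tail at (246,213). This agrees with the prediction to within about 3 px. I'll measure the barrel and foot by colour.

```bash
python3 - <<'E'
from h import *
c=shot("wrist");I=c["img"].astype(int)
P=onz(c,[(237.5,132),(246,213),(213,158),(266,152.5)],.047);print(P.round(4))
print("len",np.linalg.norm(P[0]-P[1]),"foot",np.linalg.norm(P[2]-P[3]))
# barrel edges: desaturated bright pixels rows 165..195
sub=I[160:200,220:270];sat=sub.max(2)-sub.min(2);m=(sat<28)&(sub.max(2)>100)
for r in range(0,40,4):
    x=np.where(m[r])[0]; print(160+r,(x.min()+220,x.max()+220) if len(x) else None)
sub=I[195:225,225:265];m=sub.max(2)<50;ys,xs=np.where(m);print("cap",xs.mean()+225,ys.mean()+195,xs.min()+225,xs.max()+225,ys.min()+195,ys.max()+195)
E
```

```text
[[ 0.4096 -0.2095  0.047 ]
 [ 0.4189 -0.3044  0.047 ]
 [ 0.3819 -0.2384  0.047 ]
 [ 0.4411 -0.2321  0.047 ]]
len 0.09533055635859598 foot 0.05953954531463484
160 (np.int64(220), np.int64(249))
164 (np.int64(232), np.int64(249))
168 (np.int64(232), np.int64(250))
172 (np.int64(234), np.int64(250))
176 (np.int64(233), np.int64(251))
180 (np.int64(234), np.int64(251))
184 (np.int64(235), np.int64(251))
188 (np.int64(235), np.int64(252))
192 (np.int64(235), np.int64(252))
196 (np.int64(236), np.int64(253))
cap 244.51181102362204 206.31496062992125 235 254 201 210
```

>>> {"name": "send_rows", "arguments": {
  "plan": [
    [[0,0,0],[0,-0.0161,0]],
    [[0,0,0],[0,0,0.0208]],
    [[0,0,0],[0,0,0.0208]],
    [[0,0,0],[0,0,0.0208]],
    [[0,0,0],[0,0,0.0208]],
    [[0,0,0],[0,0,0.0208]],
    [[0,0,0],[0,0,0.0208]],
    [[0,0,0],[0,0,0]],
    [[0,0,0],[0,0,0]]
  ],
  "gripper": 0,
  "grip_force": 60
}}

```text
time: 2.45
eef_pos: [0.421, -0.2491, 0.2446]
tcp_rot: [-0.305, 0.639, -0.237, 0.666]
contact_force: [-0.3, 0.9, 0.2]
opening: 1.002
```

```bash
cat >> h.py <<'E'
def goto(t,n=1):
    """tool-axis shift in 12 cm units from the current pose to world point t"""
    s=get_state();M=R.from_quat(s["tcp_rot"]).as_matrix()
    d=M.T@(np.array(t)-s["eef_pos"])/.12
    print("t",round(s["time"],2),"pos",np.round(s["eef_pos"],4),"q",np.round(s["qpos"],2),"F",np.round(s["contact_force"],1),"op",round(float(s["opening"]),3));print("axes\n",M.round(3));print("shift",d.round(4),"mm",(d*120).round(1))
    return s,M
E
python3 - <<'E'
from h import *
goto([.4224,-.3365,.1142])
goto([.4153,-.2657,.0435])
E
```

```text
t 2.45 pos [ 0.421  -0.2491  0.2446] q [-0.93  0.19  1.82  0.38  1.82 -1.07] F [-0.3  0.9  0.2] op 1.002
axes
 [[ 0.072 -0.073  0.995]
 [-0.705  0.702  0.102]
 [-0.706 -0.709 -0.001]]
shift [ 1.2811  0.2584 -0.0621] mm [153.7  31.   -7.5]
t 2.45 pos [ 0.421  -0.2491  0.2446] q [-0.93  0.19  1.82  0.38  1.82 -1.07] F [-0.3  0.9  0.2] op 1.002
axes
 [[ 0.072 -0.073  0.995]
 [-0.705  0.702  0.102]
 [-0.706 -0.709 -0.001]]
shift [ 1.2765  1.0942 -0.0601] mm [153.2 131.3  -7.2]
```

>>> {"name": "send_rows", "arguments": {
  "plan": [
    [[0.32,0.065,-0.015],[0,0,0]],
    [[0.32,0.065,-0.015],[0,0,0]],
    [[0.32,0.065,-0.015],[0,0,0]],
    [[0.32,0.065,-0.015],[0,0,0]],
    [[0,0.15,0],[0,0,0]],
    [[0,0.15,0],[0,0,0]],
    [[0,0.15,0],[0,0,0]],
    [[0,0,0],[0,0,0]],
    [[0,0,0],[0,0,0]]
  ]
}}

```text
time: 3.35
eef_pos: [0.4187, -0.2978, 0.0775]
tcp_rot: [-0.304, 0.638, -0.238, 0.666]
contact_force: [-0.9, 0.3, 0.2]
opening: 0.999
```

```bash
python3 - <<'E'
from h import *
goto([.4153,-.2657,.0435])
c=shot("wrist");b=shot("scene");cv2.imwrite("pics/w2.png",np.hstack([cv2.resize(c["img"],(400,300)),cv2.resize(b["img"][80:230,80:280],(400,300))]))
E
```

```text
t 3.35 pos [ 0.4187 -0.2978  0.0775] q [-0.98  0.48  1.79  0.34  1.58 -1.2 ] F [-0.9  0.3  0.2] op 0.999
axes
 [[ 0.073 -0.072  0.995]
 [-0.705  0.702  0.102]
 [-0.705 -0.709  0.001]]
shift [ 0.0091  0.391  -0.0013] mm [ 1.1 46.9 -0.2]
```

View pics/w2.png

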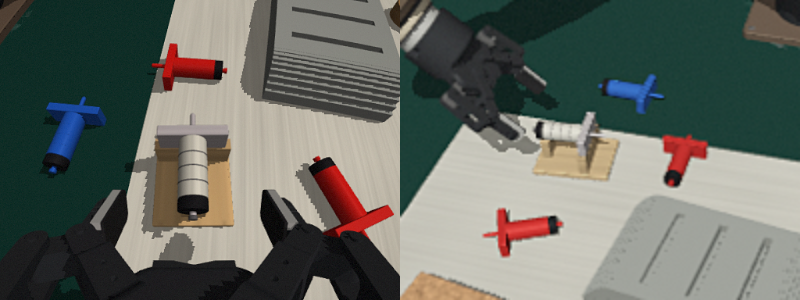

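The gauge is centred between the jaws, and the red decoys are clear. I'll go in and close.

>>> {"name": "send_rows", "arguments": {
  "plan": [
    [[0.003,0.13,0],[0,0,0]],
    [[0.003,0.13,0],[0,0,0]],
    [[0.003,0.08,0],[0,0,0]],
    [[0,0.05,0],[0,0,0]],
    [[0,0,0],[0,0,0]],
    [[0,0,0],[0,0,0]]
  ]
}}

```text
time: 4.05
eef_pos: [0.4152, -0.2666, 0.0426]
tcp_rot: [-0.304, 0.639, -0.238, 0.666]
contact_force: [-0.8, 0.0, -0.8]
opening: 1.0
```

>>> {"name": "send_rows", "arguments": {
  "plan": [
    [[0,0,0],[0,0,0]],
    [[0,0,0],[0,0,0]],
    [[0,0,0],[0,0,0]],
    [[0,0,0],[0,0,0]],
    [[0,0,0],[0,0,0]],
    [[0,0,0],[0,0,0]],
    [[0,0,0],[0,0,0]],
    [[0,0,0],[0,0,0]]
  ],
  "gripper": 1,
  "grip_force": 60
}}

```text
time: 4.85
eef_pos: [0.4151, -0.2668, 0.0429]
tcp_rot: [-0.304, 0.638, -0.238, 0.666]
contact_force: [0.1, -0.7, 2.3]
opening: 0.266
```

```bash
python3 - <<'E'
from h import *
goto([.4153,-.2657,.15])
E
```

```text
t 4.85 pos [ 0.4151 -0.2668  0.0429] q [-0.95  0.5   1.86  0.36  1.5  -1.21] F [ 0.1 -0.7  2.3] op 0.266
axes
 [[ 0.072 -0.071  0.995]
 [-0.705  0.702  0.101]
 [-0.706 -0.708  0.   ]]
shift [-0.6361 -0.6258  0.0025] mm [-76.3 -75.1   0.3]
```

>>> {"name": "send_rows", "arguments": {
  "plan": [
    [[-0.08,-0.08,0],[0,0,0]],
    [[-0.2,-0.2,0],[0,0,0]],
    [[-0.25,-0.25,0],[0,0,0]],
    [[-0.25,-0.25,0],[0,0,0]],
    [[-0.25,-0.25,0],[0,0,0]],
    [[-0.1,-0.1,0],[0,0,0]],
    [[0,0,0],[0,0,0]]
  ]
}}

```text
time: 5.55
eef_pos: [0.4158, -0.2671, 0.2366]
tcp_rot: [-0.305, 0.637, -0.24, 0.666]
contact_force: [-0.2, -0.8, -4.0]
opening: 0.266
```

>>> {"name": "send_rows", "arguments": {
  "plan": [
    [[0,0,0],[0,0,-0.0208]],
    [[0,0,0],[0,0,-0.0208]],
    [[0,0,0],[0,0,-0.0208]],
    [[0,0,0],[0,0,-0.0208]],
    [[0,0,0],[0,0,-0.0208]],
    [[0,0,0],[0,0,-0.0208]],
    [[0,0,0],[0,0,-0.0208]],
    [[0,0,0],[0,0,-0.0208]],
    [[0,0,0],[0,0,-0.0208]],
    [[0,0,0],[0,0,-0.0208]],
    [[0,0,0],[0,0,-0.0208]],
    [[0,0,0],[0,0,-0.0208]]
  ]
}}

```text
time: 6.75
eef_pos: [0.4136, -0.2649, 0.2305]
tcp_rot: [0.667, -0.238, 0.637, -0.303]
contact_force: [-0.8, -0.8, -2.2]
opening: 0.267
```

```bash
python3 - <<'E'
from h import *
goto([.447,.2,.235])
b=shot("scene");d=shot("side");print(proj(b,[d["s"]["eef_pos"]]),proj(d,[d["s"]["eef_pos"]]))
E
```

```text
t 6.75 pos [ 0.4136 -0.2649  0.2305] q [-0.49 -0.24  2.27 -0.91  0.84 -0.06] F [-0.8 -0.8 -2.2] op 0.267
axes
 [[ 0.075  0.069  0.995]
 [-0.704 -0.703  0.102]
 [ 0.706 -0.708 -0.004]]
shift [-2.6797 -2.7303  0.6713] mm [-321.6 -327.6   80.6]
[[149.29148362  86.02587983]] [[324.23019097 222.85449591]]
```

>>> {"name": "send_rows", "arguments": {
  "plan": [
    [[-0.267,-0.282,0.063],[0,0,0]],
    [[-0.267,-0.282,0.063],[0,0,0]],
    [[-0.267,-0.282,0.063],[0,0,0]],
    [[-0.267,-0.282,0.063],[0,0,0]],
    [[-0.267,-0.282,0.063],[0,0,0]],
    [[-0.267,-0.282,0.063],[0,0,0]],
    [[-0.267,-0.282,0.063],[0,0,0]],
    [[-0.267,-0.282,0.063],[0,0,0]],
    [[-0.267,-0.282,0.063],[0,0,0]],
    [[-0.267,-0.282,0.063],[0,0,0]],
    [[-0.267,-0.282,0.063],[0,0,0]],
    [[-0.267,-0.282,0.063],[0,0,0]]
  ]
}}

```text
time: 8.05
eef_pos: [0.4484, 0.3011, 0.2481]
tcp_rot: [0.668, -0.24, 0.635, -0.304]
contact_force: [-0.0, -0.8, -2.5]
opening: 0.269
```

>>> {"name": "send_rows", "arguments": {
  "plan": [
    [[0,0,0],[0,0,0.0208]],
    [[0,0,0],[0,0,0.0208]],
    [[0,0,0],[0,0,0.0208]],
    [[0,0,0],[0,0,0.0208]],
    [[0,0,0],[0,0,0.0208]],
    [[0,0,0],[0,0,0.0208]],
    [[0,0,0],[0,0,0]],
    [[0,0,0],[0,0,0]]
  ]
}}

```text
time: 8.85
eef_pos: [0.449, 0.2983, 0.2494]
tcp_rot: [0.525, -0.475, 0.474, -0.524]
contact_force: [0.5, -0.8, -3.1]
opening: 0.266
```

```bash
python3 - <<'E'
from h import *
goto([.447,.3,.245])
c=shot("wrist");cv2.imwrite("pics/w3.png",c["img"]);print(proj(c,[[.4472,.305,.035]]))
E
```

```text
t 8.85 pos [0.449  0.2983 0.2494] q [ 0.4  -0.02  1.9   0.    1.26  0.3 ] F [ 0.5 -0.8 -3.1] op 0.266
axes
 [[ 0.1   -0.003  0.995]
 [-0.995 -0.001  0.1  ]
 [ 0.    -1.    -0.003]]
shift [-0.0156  0.0368 -0.0153] mm [-1.9  4.4 -1.8]
[[247.71382185 158.37535906]]
```

View pics/w3.png

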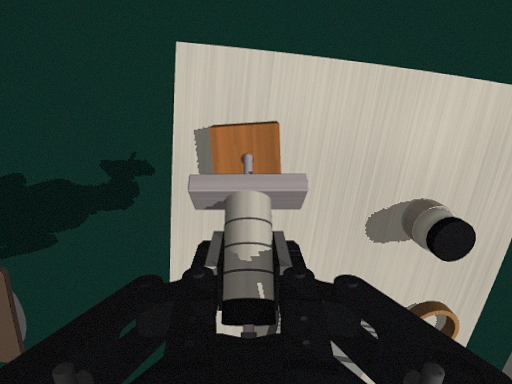

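Here the held gauge runs along the centre of the picture, with its probe tip at (248,157) hiding the hole. I'll shift 60 mm towards −y to uncover it.

>>> {"name": "send_rows", "arguments": {
  "plan": [
    [[0.25,0,0],[0,0,0]],
    [[0.25,0,0],[0,0,0]],
    [[0,0,0],[0,0,0]],
    [[0,0,0],[0,0,0]]
  ]
}}

```text
time: 9.3
eef_pos: [0.4549, 0.2399, 0.2499]
tcp_rot: [0.525, -0.474, 0.474, -0.524]
contact_force: [0.5, 0.7, -3.6]
opening: 0.262
```

```bash
python3 - <<'E'
from h import *
s,M=goto([.447,.3,.245])
c=shot("wrist");cv2.imwrite("pics/w4.png",c["img"]);u,v=proj(c,[[.4472,.305,.035]])[0];print(u,v)
I=c["img"].astype(int)
# expected held gauge points: grasp = tcp-5mm*y ; foot dir -x
g=s["eef_pos"]-.005*M[:,1]
print("exp tip,foot-end+,foot-end-",proj(c,[g-.06*M[:,0],g-.03*M[:,0]+.03*M[:,2],g-.03*M[:,0]-.03*M[:,2],g-.04*M[:,0]+.03*M[:,2]-.012*M[:,1],g-.04*M[:,0]-.03*M[:,2]-.012*M[:,1]]).round(1))
x0,y0=205,50
cv2.imwrite("pics/w4c.png",cv2.resize(c["img"][50:220,180:316],(640,800)[:2] if 0 else (480,600),interpolation=cv2.INTER_CUBIC))
E
```

```text
t 9.3 pos [0.4549 0.2399 0.2499] q [ 0.29 -0.08  1.96  0.    1.26  0.19] F [ 0.5  0.7 -3.6] op 0.262
axes
 [[ 0.101 -0.001  0.995]
 [-0.995  0.     0.101]
 [-0.    -1.    -0.001]]
shift [-0.5049  0.0414 -0.0143] mm [-60.6   5.   -1.7]
247.5735911251332 106.91497342269258
exp tip,foot-end+,foot-end- [[249.8 136.3]
 [316.9 204.4]
 [182.2 204.4]
 [325.5 191.1]
 [174.2 191.1]]
```

View pics/w4c.png

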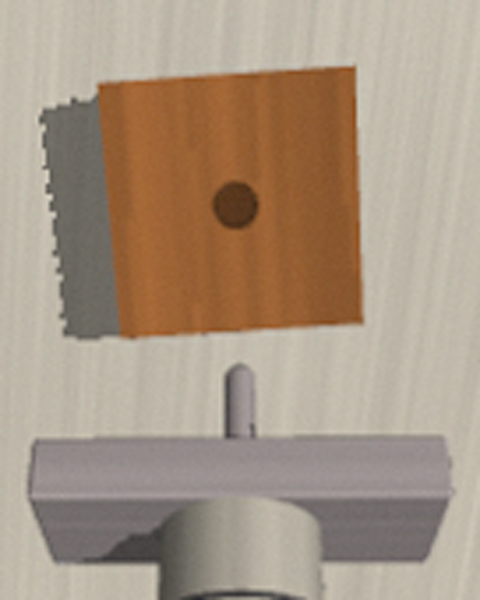

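The hole is at (246.9,108.1), within 1.4 px of the prediction. The probe tip is at (247.7,152.9) and the foot edge runs from (190,174) to (307,174). As planned, the gauge sits at about 45° in the tool frame. Next is the in-hand pose by PnP, and the hole.

```bash
python3 - <<'E'
from h import *
c=shot("wrist");hole=onz(c,[(246.9,108.1)],.035)[0];print("hole",hole)
f=3.529;cr=lambda x,y:(180+x/f,50+y/f)
# gauge frame: z foot->cap, y along foot ; camera-side = +x or -x ; image right = tool z
uv=np.array([cr(239,363+3),cr(35,438),cr(447,438),cr(30,497),cr(451,497),cr(55,561),cr(425,561)])
# take gauge y = tool z, gauge z=cap dir; x = y cross z
M=R.from_quat(c["s"]["tcp_rot"]).as_matrix()
# camera-facing side is xs*12mm
P=np.array([[0,0,-.0185],[-.012,-.03,0],[-.012,.03,0],[-.012,-.03,.01],[-.012,.03,.01],[.012,-.03,.01],[.012,.03,.01]])
for sg in(1,-1):
    Q=P*[sg,1,1]
    ok,rv,tv=cv2.solvePnP(Q,uv,K(c),np.array(c["D"],float),flags=cv2.SOLVEPNP_SQPNP)
    e=np.linalg.norm(cv2.projectPoints(Q,rv,tv,K(c),np.array(c["D"],float))[0].reshape(-1,2)-uv,axis=1)
    T=np.eye(4);T[:3,:3]=cv2.Rodrigues(rv)[0];T[:3,3]=tv.ravel();T=c["mount"]@T
    print(sg,e.round(1),"\n",T.round(3),"mid",(T@[0,0,.04,1])[:3].round(4),"phi",np.degrees(np.arctan2(-T[1,2],T[0,2])))
E
```

```text
hole [0.44655059 0.30398359 0.035     ]
1 [1.  0.6 0.5 0.6 0.7 0.4 0.5] 
 [[ 0.667  0.001  0.745 -0.03 ]
 [ 0.745  0.005 -0.667  0.028]
 [-0.005  1.     0.003 -0.001]
 [ 0.     0.     0.     1.   ]] mid [-0.0003  0.0011 -0.0005] phi 41.85922514835062
-1 [4.9 3.2 3.4 6.2 6.1 9.7 9.7] 
 [[-0.176 -0.003  0.984 -0.034]
 [ 0.984 -0.009  0.176  0.016]
 [ 0.008  1.     0.004 -0.001]
 [ 0.     0.     0.     1.   ]] mid [ 0.0058  0.023  -0.0005] phi -10.109337880040531
```

>>> {"name": "send_rows", "arguments": {
  "plan": [
    [[0,0,0],[0,0,-0.0208]],
    [[0,0,0],[0,0,-0.0208]],
    [[0,0,0],[0,0,-0.0208]],
    [[0,0,0],[0,0,-0.0208]],
    [[0,0,0],[0,0,-0.0208]],
    [[0,0,0],[0,0,-0.0208]],
    [[0,0,0],[0,0,0]],
    [[0,0,0],[0,0,0]]
  ]
}}

```text
time: 10.2
eef_pos: [0.4546, 0.2407, 0.2495]
tcp_rot: [0.666, -0.238, 0.637, -0.305]
contact_force: [-0.3, -1.1, -2.3]
opening: 0.266
```

```bash
python3 - <<'E'
from h import *
goto([.4475,.3026,.125])
E
```

```text
t 10.2 pos [0.4546 0.2407 0.2495] q [ 0.58  0.18  1.83 -0.68  1.56  0.63] F [-0.3 -1.1 -2.3] op 0.266
axes
 [[ 0.074  0.072  0.995]
 [-0.706 -0.701  0.103]
 [ 0.704 -0.71  -0.001]]
shift [-1.0993  0.3706 -0.0043] mm [-131.9   44.5   -0.5]
```

>>> {"name": "send_rows", "arguments": {
  "plan": [
    [[-0.275,0.0925,-0.001],[0,0,0]],
    [[-0.275,0.0925,-0.001],[0,0,0]],
    [[-0.275,0.0925,-0.001],[0,0,0]],
    [[-0.275,0.0925,-0.001],[0,0,0]],
    [[0,0,0],[0,0,0]],
    [[0,0,0],[0,0,0]],
    [[0,0,0],[0,0,0]]
  ]
}}

```text
time: 10.9
eef_pos: [0.4496, 0.3012, 0.1282]
tcp_rot: [0.664, -0.238, 0.64, -0.305]
contact_force: [0.1, 0.0, -2.0]
opening: 0.259
```

```bash
python3 - <<'E'
from h import *
goto([.4475,.3026,.0746])
a=shot("scene");b=shot("side");ft=np.array([.4462,.304,.085])
print("exp tip/foot scene,side",proj(a,[ft-[0,0,.02],ft,[.4465,.304,.035]]).round(1).tolist(),proj(b,[ft-[0,0,.02],ft,[.4465,.304,.035]]).round(1).tolist())
cv2.imwrite("pics/p1.png",np.hstack([cv2.resize(a["img"][140:220,340:420],(400,400),interpolation=2),cv2.resize(b["img"][110:190,140:220],(400,400),interpolation=2)]))
E
```

```text
t 10.9 pos [0.4496 0.3012 0.1282] q [ 0.66  0.41  1.79 -0.64  1.46  0.81] F [ 0.1  0.  -2. ] op 0.259
axes
 [[ 0.069  0.073  0.995]
 [-0.706 -0.701  0.1  ]
 [ 0.705 -0.71   0.004]]
shift [-0.3241  0.3079 -0.0176] mm [-38.9  36.9  -2.1]
exp tip/foot scene,side [[383.4, 187.0], [385.6, 181.2], [380.2, 195.4]] [[180.1, 155.0], [179.4, 149.6], [181.3, 162.9]]
```

View pics/p1.png

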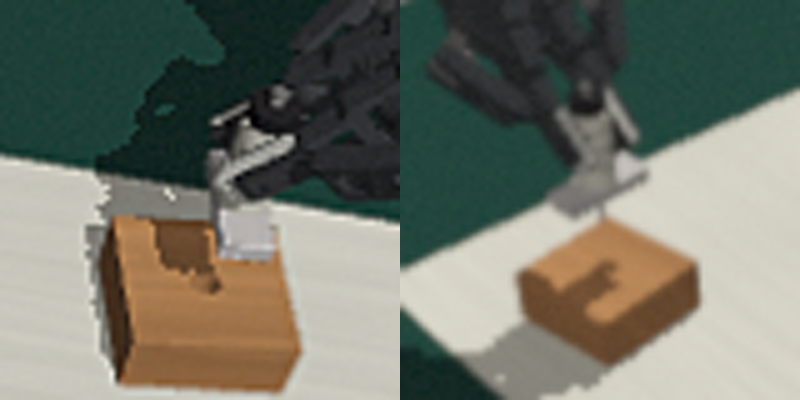

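The gauge is upright over the stand. The probe tip in the side view is at (180.6,154.4), against an expected (180.1,155.0). I'll descend.

>>> {"name": "send_rows", "arguments": {
  "plan": [
    [[-0.08,0.075,-0.015],[0,0,0]],
    [[-0.08,0.075,0],[0,0,0]],
    [[-0.06,0.055,0],[0,0,0]],
    [[-0.03,0.03,0],[0,0,0]],
    [[0,0,0],[0,0,0]],
    [[0,0,0],[0,0,0]],
    [[0,0,0],[0,0,0]]
  ]
}}

```text
time: 11.7
eef_pos: [0.4466, 0.3025, 0.085]
tcp_rot: [0.666, -0.238, 0.639, -0.304]
contact_force: [1.1, 0.6, -3.3]
opening: 0.265
```

```bash
python3 - <<'E'
from h import *
goto([.4475,.3026,.0746])
E
```

```text
t 11.7 pos [0.4466 0.3025 0.085 ] q [ 0.67  0.47  1.8  -0.65  1.41  0.86] F [ 1.1  0.6 -3.3] op 0.265
axes
 [[ 0.071  0.072  0.995]
 [-0.705 -0.702  0.101]
 [ 0.706 -0.708  0.001]]
shift [-0.0614  0.0611  0.0077] mm [-7.4  7.3  0.9]
```

>>> {"name": "send_rows", "arguments": {
  "plan": [
    [[-0.0125,0.0125,0.003],[0,0,0]],
    [[-0.0125,0.0125,0.003],[0,0,0]],
    [[-0.0125,0.0125,0],[0,0,0]],
    [[-0.0125,0.0125,0],[0,0,0]],
    [[0,0,0],[0,0,0]],
    [[0,0,0],[0,0,0]]
  ]
}}

```text
time: 12.3
eef_pos: [0.4469, 0.3022, 0.076]
tcp_rot: [0.666, -0.238, 0.639, -0.304]
contact_force: [-0.6, -0.9, -2.7]
opening: 0.264
```

>>> {"name": "send_rows", "arguments": {
  "plan": [
    [[-0.006,0.006,0],[0,0,0]],
    [[-0.006,0.006,0],[0,0,0]],
    [[0,0,0],[0,0,0]],
    [[0,0,0],[0,0,0]]
  ]
}}

```text
time: 12.7
eef_pos: [0.4471, 0.3025, 0.0753]
tcp_rot: [0.666, -0.237, 0.639, -0.303]
contact_force: [-3.9, 0.1, 5.6]
opening: 0.271
```

>>> {"name": "send_rows", "arguments": {
  "plan": [
    [[0,0,0],[0,0,0]],
    [[0,0,0],[0,0,0]],
    [[0,0,0],[0,0,0]],
    [[0,0,0],[0,0,0]],
    [[0,0,0],[0,0,0]],
    [[0,0,0],[0,0,0]],
    [[0,0,0],[0,0,0]],
    [[0,0,0],[0,0,0]]
  ],
  "gripper": 0
}}

```text
time: 13.5
eef_pos: [0.4469, 0.3023, 0.074]
tcp_rot: [0.666, -0.238, 0.639, -0.304]
contact_force: [-0.1, 0.4, -0.1]
opening: 0.999
```

```bash
python3 - <<'E'
from h import *
goto([.4475,.3026,.0746])
a=shot("scene");b=shot("side");ft=np.array([.4466,.304,.035])
P=[ft,ft+[0,0,.07],ft+[0,0,.076]]
print(proj(a,P).round(1).tolist(),proj(b,P).round(1).tolist())
cv2.imwrite("pics/p2.png",np.hstack([cv2.resize(a["img"][140:220,340:420],(400,400),interpolation=2),cv2.resize(b["img"][110:190,140:220],(400,400),interpolation=2)]))
E
```

```text
t 13.5 pos [0.4469 0.3023 0.074 ] q [ 0.67  0.49  1.8  -0.65  1.39  0.87] F [-0.1  0.4 -0.1] op 0.999
axes
 [[ 0.072  0.071  0.995]
 [-0.704 -0.703  0.101]
 [ 0.706 -0.708 -0.   ]]
shift [ 0.0018 -0.005   0.0049] mm [ 0.2 -0.6  0.6]
[[380.2, 195.4], [387.9, 175.4], [388.6, 173.6]] [[181.3, 162.9], [178.7, 144.0], [178.5, 142.3]]
```

View pics/p2.png

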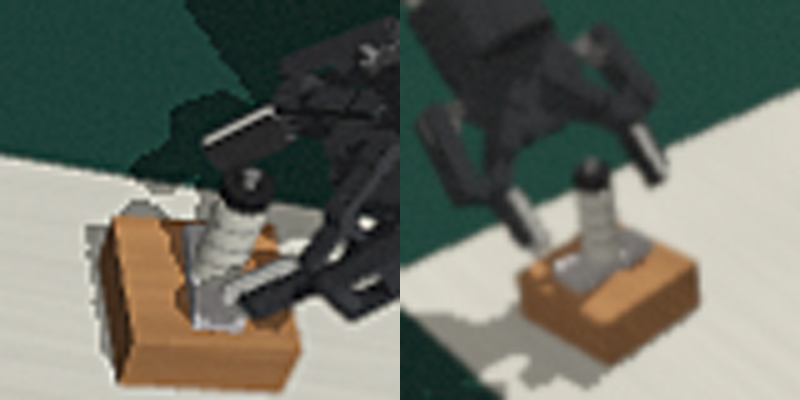

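The gauge stands upright on the stand with the fingers clear. I'll retract, turn the tool to point down, and then look at the pattern.

>>> {"name": "send_rows", "arguments": {
  "plan": [
    [[0,-0.15,0],[0,0,0]],
    [[0,-0.35,0],[0,0,0]],
    [[0,-0.35,0],[0,0,0]],
    [[0.25,-0.25,0],[0,0,0]],
    [[0.25,-0.25,0],[0,0,0]],
    [[0,0,0],[0,0,0.0208]],
    [[0,0,0],[0,0,0.0208]],
    [[0,0,0],[0,0,0.0208]],
    [[0,0,0],[0,0,0.0208]],
    [[0,0,0],[0,0,0.0208]],
    [[0,0,0],[0,0,0.0208]],
    [[0,0,0],[0,0,0]]
  ]
}}

```text
time: 14.8
eef_pos: [0.4401, 0.3728, 0.2331]
tcp_rot: [-0.523, 0.475, -0.475, 0.525]
contact_force: [-0.3, -0.3, 0.5]
opening: 1.0
```

```bash
python3 - <<'E'
from h import *
goto([.575,.0,.25])
goto([.4466,.304,.18])
E
```

```text
t 14.8 pos [0.4401 0.3728 0.2331] q [0.53 0.08 1.84 0.   1.22 0.43] F [-0.3 -0.3  0.5] op 1.0
axes
 [[ 0.099  0.002  0.995]
 [-0.995  0.002  0.099]
 [-0.001 -1.     0.002]]
shift [ 3.2025 -0.1441  0.8112] mm [384.3 -17.3  97.3]
t 14.8 pos [0.4401 0.3728 0.2331] q [0.53 0.08 1.84 0.   1.22 0.43] F [-0.3 -0.3  0.5] op 1.0
axes
 [[ 0.099  0.002  0.995]
 [-0.995  0.002  0.099]
 [-0.001 -1.     0.002]]
shift [ 0.5766  0.4415 -0.004 ] mm [69.2 53.  -0.5]
```

>>> {"name": "send_rows", "arguments": {
  "plan": [
    [[0.356,-0.016,0.09],[0,0,0]],
    [[0.356,-0.016,0.09],[0,0,0]],
    [[0.356,-0.016,0.09],[0,0,0]],
    [[0.356,-0.016,0.09],[0,0,0]],
    [[0.356,-0.016,0.09],[0,0,0]],
    [[0.356,-0.016,0.09],[0,0,0]],
    [[0.356,-0.016,0.09],[0,0,0]],
    [[0.356,-0.016,0.09],[0,0,0]],
    [[0.356,-0.016,0.09],[0,0,0]],
    [[0,0,0],[0,0,0]],
    [[0,0,0],[0,0,0]],
    [[0,0,0],[0,0,0]]
  ]
}}

```text
time: 16.0
eef_pos: [0.5751, 0.0025, 0.2484]
tcp_rot: [0.525, -0.474, 0.473, -0.525]
contact_force: [-0.1, -0.6, -0.1]
opening: 0.996
```

```bash
python3 - <<'E'
from h import *
goto([.4466,.304,.18])
c=shot("wrist");cv2.imwrite("pics/w5.png",c["img"])
import pickle;pickle.dump(c,open("w5.pkl","wb"))
g=cv2.cvtColor(c["img"],cv2.COLOR_BGR2GRAY)
k=cv2.morphologyEx(g,cv2.MORPH_BLACKHAT,np.ones((25,25)))
n,l,st,ce=cv2.connectedComponentsWithStats((k>25).astype(np.uint8))
for i in range(1,n):
    if st[i,4]>150:
        ys,xs=np.where(l==i);r=cv2.minAreaRect(np.c_[xs,ys].astype(np.float32))
        bp=cv2.boxPoints(r);W=onz(c,bp,.045)
        print(np.round(r[0],1),np.round(r[1],1),round(r[2],1),st[i,4],"W",onz(c,[r[0]],.045)[0].round(4),"sides",np.linalg.norm(W[1]-W[0]).round(3),np.linalg.norm(W[2]-W[1]).round(3))
E
```

```text
t 16.0 pos [0.5751 0.0025 0.2484] q [-0.17  0.07  1.82 -0.    1.25 -0.27] F [-0.1 -0.6 -0.1] op 0.996
axes
 [[ 0.103 -0.001  0.995]
 [-0.995 -0.     0.103]
 [ 0.    -1.    -0.001]]
shift [-2.6092  0.5707 -0.8069] mm [-313.1   68.5  -96.8]
[171.3 191.2] [ 33.1 249.7] 15.5 3876 W [ 0.4877 -0.0368  0.045 ] sides 0.324 0.035
[394. 128.] [70. 84.] 90.0 3385 W [0.7328 0.0633 0.045 ] sides 0.094 0.08
[256.5 145.5] [97.3  8.9] 12.7 487 W [0.5816 0.0271 0.045 ] sides 0.01 0.109
[245.9 191.1] [93.1  8.1] 12.4 332 W [ 0.5752 -0.0276  0.045 ] sides 0.01 0.109
[126.8 196.8] [27.4 58.4] 86.7 1252 W [ 0.4345 -0.0494  0.045 ] sides 0.071 0.034
[109.8 223.8] [45.3 61.2] 77.5 1500 W [ 0.4124 -0.0871  0.045 ] sides 0.079 0.059
[236.1 233.4] [88.8  6.8] 10.4 283 W [ 0.5687 -0.0832  0.045 ] sides 0.009 0.109
[348.8 275.9] [71.1 31.5] 73.1 1394 W [ 0.7209 -0.1296  0.045 ] sides 0.039 0.112
[120. 275.] [15.6 52.3] 45.0 331 W [ 0.4224 -0.1596  0.045 ] sides 0.081 0.02
[374.5 276.5] [52.3 19.8] 45.0 354 W [ 0.7555 -0.1275  0.045 ] sides 0.026 0.081
[211.3 318.6] [38.  19.7] 63.4 606 W [ 0.5464 -0.2159  0.045 ] sides 0.028 0.061
[306.6 328.3] [58.6 21.2] 11.3 904 W [ 0.6802 -0.2195  0.045 ] sides 0.036 0.084
```

View pics/w5.png

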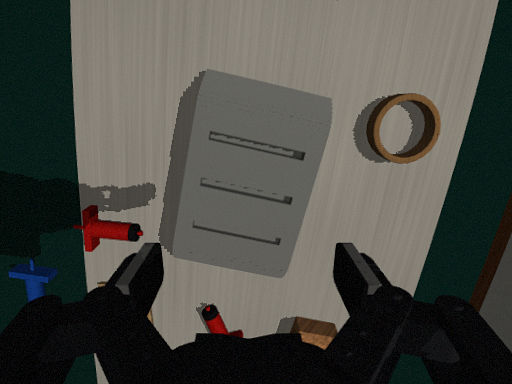

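The picture shows three parallel slots centred at (256,145), (246,191) and (236,233). They measure 109 mm long and 55 to 56 mm apart, which matches the given sizes. I'll go back to regrip the gauge from above.

>>> {"name": "send_rows", "arguments": {
  "plan": [
    [[-0.29,0,-0.09],[0,0,0]],
    [[-0.29,0,-0.09],[0,0,0]],
    [[-0.29,0,-0.09],[0,0,0]],
    [[-0.29,0,-0.09],[0,0,0]],
    [[-0.29,0,-0.09],[0,0,0]],
    [[-0.29,0,-0.09],[0,0,0]],
    [[-0.29,0,-0.09],[0,0,0]],
    [[-0.29,0,-0.09],[0,0,0]],
    [[-0.29,0.285,-0.09],[0,0,0]],
    [[0,0.285,0],[0,0,0]],
    [[0,0,0],[0,0,0]],
    [[0,0,0],[0,0,0]]
  ]
}}

```text
time: 17.25
eef_pos: [0.446, 0.3035, 0.18]
tcp_rot: [0.526, -0.474, 0.474, -0.525]
contact_force: [0.2, -0.9, -1.0]
opening: 1.0
```

```bash
python3 - <<'E'
from h import *
goto([.446,.304,.072])
c=shot("wrist");cv2.imwrite("pics/w6.png",c["img"])
print("exp cap top centre, tail",proj(c,[[.446,.304,.105],[.446,.304,.111],[.446,.304,.045],[.446+.03,.307,.045],[.446-.03,.301,.045]]).round(1).tolist())
cv2.imwrite("pics/w6c.png",cv2.resize(c["img"][120:300,150:350],(600,540),interpolation=2))
E
```

```text
t 17.25 pos [0.446  0.3035 0.18  ] q [ 0.41  0.05  1.97 -0.    1.12  0.31] F [ 0.2 -0.9 -1. ] op 1.0
axes
 [[ 0.103 -0.001  0.995]
 [-0.995 -0.001  0.103]
 [ 0.001 -1.    -0.001]]
shift [-0.0048  0.9004  0.0015] mm [ -0.6 108.    0.2]
exp cap top centre, tail [[248.9, 204.5], [248.9, 207.4], [248.7, 182.0], [281.3, 182.1], [216.1, 181.9]]
```

View pics/w6c.png

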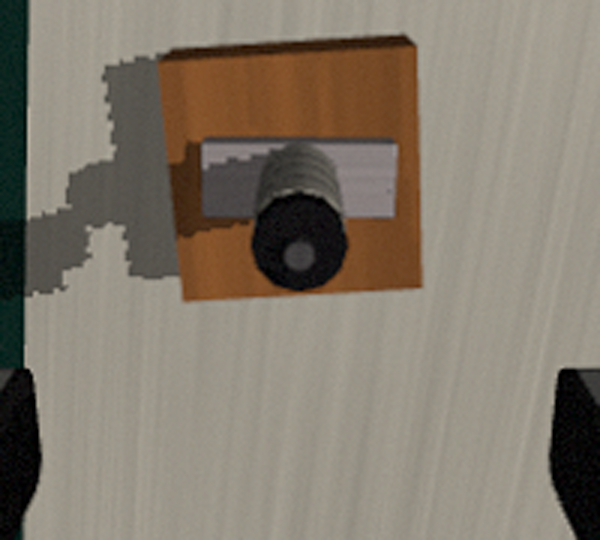

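The gauge stands upright with its foot parallel to the jaws. The cap is at (249.7,201) and the foot centre at (249.7,179.5), about 2 mm further towards +y than assumed. I'll correct for that and descend.

>>> {"name": "send_rows", "arguments": {
  "plan": [
    [[-0.02,0.1,0.006],[0,0,0]],
    [[0,0.2,0],[0,0,0]],
    [[0,0.2,0],[0,0,0]],
    [[0,0.2,0],[0,0,0]],
    [[0,0.15,0],[0,0,0]],
    [[0,0.05,0],[0,0,0]],
    [[0,0,0],[0,0,0]],
    [[0,0,0],[0,0,0]]
  ]
}}

```text
time: 18.1
eef_pos: [0.4485, 0.3057, 0.0733]
tcp_rot: [-0.524, 0.474, -0.475, 0.525]
contact_force: [-0.1, 1.3, 0.0]
opening: 0.998
```

>>> {"name": "send_rows", "arguments": {
  "plan": [
    [[0,0,0],[0,0,0]],
    [[0,0,0],[0,0,0]],
    [[0,0,0],[0,0,0]],
    [[0,0,0],[0,0,0]],
    [[0,0,0],[0,0,0]],
    [[0,0,0],[0,0,0]],
    [[0,0,0],[0,0,0]],
    [[0,0,0],[0,0,0]]
  ],
  "gripper": 1,
  "grip_force": 80
}}

```text
time: 18.9
eef_pos: [0.4477, 0.3056, 0.0725]
tcp_rot: [-0.524, 0.474, -0.474, 0.525]
contact_force: [-0.6, -0.6, 5.1]
opening: 0.258
```

>>> {"name": "send_rows", "arguments": {
  "plan": [
    [[0,-0.1,0],[0,0,0]],
    [[0,-0.25,0],[0,0,0]],
    [[0,-0.35,0],[0,0,0]],
    [[0,-0.35,0],[0,0,0]],
    [[0,0,0],[0,0,0]],
    [[0,0,0],[0,0,0]]
  ]
}}

```text
time: 19.5
eef_pos: [0.4472, 0.3053, 0.1985]
tcp_rot: [-0.524, 0.474, -0.474, 0.525]
contact_force: [-0.5, 0.5, -2.2]
opening: 0.26
```

```bash
python3 - <<'E'
from h import *
s,M=goto([.5752,-.0279,.16])
c=shot("wrist");cv2.imwrite("pics/w7.png",c["img"])
m=s["eef_pos"]+.003*np.array([0,0,-1]);print("exp captop, foot top ends(cam side edge)",proj(c,[m+[0,0,.03],m+[0,0,.036]]).round(1).tolist())
I=c["img"];h=cv2.cvtColor(I,cv2.COLOR_BGR2HSV)
E
```

```text
t 19.5 pos [0.4472 0.3053 0.1985] q [ 0.41  0.04  1.95 -0.    1.16  0.31] F [-0.5  0.5 -2.2] op 0.26
axes
 [[ 0.101  0.001  0.995]
 [-0.995  0.     0.101]
 [-0.    -1.     0.001]]
shift [2.8705 0.3211 0.7802] mm [344.5  38.5  93.6]
exp captop, foot top ends(cam side edge) [[249.9, 292.4], [250.0, 302.1]]
```

>>> {"name": "send_rows", "arguments": {
  "plan": [
    [[0.36,0.0,0.0975],[0,0,0]],
    [[0.36,0.0,0.0975],[0,0,0]],
    [[0.36,0.0,0.0975],[0,0,0]],
    [[0.36,0.0,0.0975],[0,0,0]],
    [[0.36,0.08,0.0975],[0,0,0]],
    [[0.36,0.08,0.0975],[0,0,0]],
    [[0.36,0.08,0.0975],[0,0,0]],
    [[0.36,0.08,0.0975],[0,0,0]],
    [[0,0,0],[0,0,0]],
    [[0,0,0],[0,0,0]],
    [[0,0,0],[0,0,0]]
  ]
}}

```text
time: 20.65
eef_pos: [0.574, -0.0279, 0.1577]
tcp_rot: [0.525, -0.475, 0.473, -0.524]
contact_force: [0.4, 0.2, -2.5]
opening: 0.26
```

```bash
python3 - <<'E'
from h import *
s,M=goto([.5752,-.0285,.107])
a=shot("scene");b=shot("side");cv2.imwrite("pics/a8.png",a["img"]);cv2.imwrite("pics/b8.png",b["img"])
t=s["eef_pos"]-[0,0,.0575]
print("tip",proj(a,[t]),proj(b,[t]))
E
```

```text
t 20.65 pos [ 0.574  -0.0279  0.1577] q [-0.23  0.16  1.9   0.    1.09 -0.33] F [ 0.4  0.2 -2.5] op 0.26
axes
 [[ 0.101 -0.004  0.995]
 [-0.995  0.001  0.101]
 [-0.002 -1.    -0.004]]
shift [0.0065 0.4227 0.0113] mm [ 0.8 50.7  1.4]
tip [[232.32066766 192.42806721]] [[289.42327379 180.08976696]]
```

>>> {"name": "send_rows", "arguments": {
  "plan": [
    [[0.006,0.12,0.005],[0,0,0]],
    [[0,0.15,0.005],[0,0,0]],
    [[0,0.1,0],[0,0,0]],
    [[0,0.05,0],[0,0,0]],
    [[0,0,0],[0,0,0]],
    [[0,0,0],[0,0,0]],
    [[0,0,0],[0,0,0]]
  ]
}}

```text
time: 21.45
eef_pos: [0.5774, -0.0297, 0.1102]
tcp_rot: [-0.524, 0.473, -0.475, 0.525]
contact_force: [0.0, 0.8, -1.9]
opening: 0.261
```

>>> {"name": "send_rows", "arguments": {
  "plan": [
    [[0,0.025,0],[0,0,0]],
    [[0,0.025,0],[0,0,0]],
    [[0,0,0],[0,0,0]],
    [[0,0,0],[0,0,0]]
  ]
}}

```text
time: 21.85
eef_pos: [0.5765, -0.0296, 0.103]
tcp_rot: [0.525, -0.474, 0.474, -0.525]
contact_force: [0.6, 1.0, -3.4]
opening: 0.263
```

>>> {"name": "send_rows", "arguments": {
  "plan": [
    [[0,0.02,0],[0,0,0]],
    [[0,0,0],[0,0,0]],
    [[0,0,0],[0,0,0]]
  ]
}}

```text
time: 22.15
eef_pos: [0.5766, -0.0296, 0.1007]
tcp_rot: [0.525, -0.474, 0.474, -0.525]
contact_force: [0.4, 1.4, -2.8]
opening: 0.261
```

>>> {"name": "send_rows", "arguments": {
  "plan": [
    [[-0.007,0.025,0],[0,0,0]],
    [[0,0,0],[0,0,0]],
    [[0,0,0],[0,0,0]]
  ]
}}

```text
time: 22.45
eef_pos: [0.5764, -0.0286, 0.0976]
tcp_rot: [0.525, -0.474, 0.474, -0.525]
contact_force: [0.5, -1.7, -2.5]
opening: 0.262
```

>>> {"name": "send_rows", "arguments": {
  "plan": [
    [[0,0.017,0],[0,0,0]],
    [[0,0,0],[0,0,0]],
    [[0,0,0],[0,0,0]]
  ]
}}

```text
time: 22.75
eef_pos: [0.5765, -0.0287, 0.0956]
tcp_rot: [0.525, -0.474, 0.474, -0.525]
contact_force: [0.2, 0.3, -2.6]
opening: 0.261
```

>>> {"name": "send_rows", "arguments": {
  "plan": [
    [[0,0.017,0],[0,0,0]],
    [[0,0,0],[0,0,0]],
    [[0,0,0],[0,0,0]]
  ]
}}

```text
time: 23.05
eef_pos: [0.5765, -0.0287, 0.0936]
tcp_rot: [0.525, -0.474, 0.474, -0.525]
contact_force: [-0.3, 0.3, -3.0]
opening: 0.263
```

>>> {"name": "send_rows", "arguments": {
  "plan": [
    [[0,0.017,0],[0,0,0]],
    [[0,0,0],[0,0,0]],
    [[0,0,0],[0,0,0]]
  ]
}}

```text
time: 23.35
eef_pos: [0.5765, -0.0287, 0.0915]
tcp_rot: [0.525, -0.474, 0.474, -0.525]
contact_force: [-0.4, 0.6, -2.9]
opening: 0.261
```

>>> {"name": "send_rows", "arguments": {
  "plan": [
    [[0,0.0125,0],[0,0,0]],
    [[0,0,0],[0,0,0]],
    [[0,0,0],[0,0,0]]
  ]
}}

```text
time: 23.65
eef_pos: [0.5768, -0.0288, 0.0904]
tcp_rot: [-0.525, 0.474, -0.474, 0.525]
contact_force: [0.4, -0.6, -2.4]
opening: 0.259
```

>>> {"name": "send_rows", "arguments": {
  "plan": [
    [[0,0.0125,0],[0,0,0]],
    [[0,0,0],[0,0,0]],
    [[0,0,0],[0,0,0]]
  ]
}}

```text
time: 23.95
eef_pos: [0.577, -0.0288, 0.0895]
tcp_rot: [-0.525, 0.474, -0.474, 0.525]
contact_force: [-1.7, -0.9, 3.2]
opening: 0.257
```

>>> {"name": "send_rows", "arguments": {
  "plan": [
    [[0,0.0125,0],[0,0,0]],
    [[0,0,0],[0,0,0]],
    [[0,0,0],[0,0,0]]
  ]
}}

```text
time: 24.25
eef_pos: [0.5769, -0.0288, 0.0875]
tcp_rot: [-0.524, 0.474, -0.474, 0.525]
contact_force: [-0.1, -0.7, 3.5]
opening: 0.264
```

>>> {"name": "send_rows", "arguments": {
  "plan": [
    [[0,0.0125,0],[0,0,0]],
    [[0,0,0],[0,0,0]],
    [[0,0,0],[0,0,0]]
  ]
}}

```text
time: 24.55
eef_pos: [0.5768, -0.0288, 0.0857]
tcp_rot: [-0.524, 0.474, -0.474, 0.525]
contact_force: [0.4, 0.3, 3.4]
opening: 0.265
```

The force starts at TCP z ≈ 0.090, 7.5 to 8 mm above where the foot should sit flat, which suggests the 12 mm slot. I'll press on until the foot is flat to confirm.

>>> {"name": "send_rows", "arguments": {
  "plan": [
    [[0,0.0125,0],[0,0,0]],
    [[0,0,0],[0,0,0]],
    [[0,0,0],[0,0,0]]
  ]
}}

```text
time: 24.85
eef_pos: [0.5768, -0.0288, 0.0841]
tcp_rot: [-0.524, 0.474, -0.474, 0.525]
contact_force: [-0.3, 0.1, 3.0]
opening: 0.261
```

>>> {"name": "send_rows", "arguments": {
  "plan": [
    [[0,0.0125,0],[0,0,0]],
    [[0,0,0],[0,0,0]],
    [[0,0,0],[0,0,0]]
  ]
}}

```text
time: 25.15
eef_pos: [0.5768, -0.0288, 0.0827]
tcp_rot: [-0.525, 0.474, -0.474, 0.525]
contact_force: [0.9, -0.5, 3.1]
opening: 0.259
```

>>> {"name": "send_rows", "arguments": {
  "plan": [
    [[0,0.01,0],[0,0,0]],
    [[0,0,0],[0,0,0]],
    [[0,0,0],[0,0,0]]
  ]
}}

```text
time: 25.45
eef_pos: [0.5768, -0.0288, 0.0825]
tcp_rot: [0.525, -0.474, 0.474, -0.525]
contact_force: [0.2, -0.5, 8.3]
opening: 0.263
```

>>> {"name": "send_rows", "arguments": {
  "plan": [
    [[0,0.008,0],[0,0,0]],
    [[0,0,0],[0,0,0]],
    [[0,0,0],[0,0,0]]
  ]
}}

```text
time: 25.75
eef_pos: [0.5769, -0.0288, 0.0825]
tcp_rot: [0.525, -0.474, 0.474, -0.525]
contact_force: [-3.2, 1.0, 13.2]
opening: 0.265
```

The foot is flat at z = 0.0825, just as on the stand (0.035 + 0.0375 becomes 0.045 + 0.0375). Probe travel was about 7.7 mm, so the depth is about 12.3 mm and this is the 12 mm slot. I'll release and rise.

>>> {"name": "send_rows", "arguments": {
  "plan": [
    [[0,0,0],[0,0,0]],
    [[0,0,0],[0,0,0]],
    [[0,0,0],[0,0,0]],
    [[0,0,0],[0,0,0]],
    [[0,0,0],[0,0,0]],
    [[0,0,0],[0,0,0]],
    [[0,0,0],[0,0,0]],
    [[0,0,0],[0,0,0]]
  ],
  "gripper": 0
}}

```text
time: 26.55
eef_pos: [0.5766, -0.0287, 0.0805]
tcp_rot: [-0.525, 0.474, -0.474, 0.525]
contact_force: [0.0, 0.5, 0.0]
opening: 0.998
```

>>> {"name": "send_rows", "arguments": {
  "plan": [
    [[0,-0.05,0],[0,0,0]],
    [[0,-0.15,0],[0,0,0]],
    [[0,-0.3,0],[0,0,0]],
    [[0,-0.35,0],[0,0,0]],
    [[0,-0.35,0],[0,0,0]],
    [[0,0,0],[0,0,0]],
    [[0,0,0],[0,0,0]],
    [[0,0,0],[0,0,0]]
  ]
}}

```text
time: 27.35
eef_pos: [0.5757, -0.0286, 0.2232]
tcp_rot: [0.525, -0.475, 0.473, -0.524]
contact_force: [0.9, 0.3, -0.5]
opening: 1.002
```

```bash
python3 - <<'E'
from h import *
s,M=goto([.577,-.0285,.2])
c=shot("wrist");a=shot("scene");b=shot("side")
f=np.array([.577,-.0282,.045])
print("exp foot ends top, captop, tail(8mm)",proj(c,[f+[-.03,-.003,.01],f+[.03,.003,.01],f+[0,0,.07],f+[0,0,.084],f+[0,0,.076]]).round(1).tolist())
for n,k in(("scene",a),("side",b)): print(n,proj(k,[f,f+[0,0,.07],f+[0,0,.076],f+[0,0,.084]]).round(1).tolist())
u=proj(a,[f+[0,0,.04]])[0].astype(int);v=proj(b,[f+[0,0,.04]])[0].astype(int)
cr=lambda k,p,w:cv2.resize(k["img"][p[1]-w:p[1]+w,p[0]-w:p[0]+w],(400,400),interpolation=2)
w=cv2.resize(c["img"][130:290,150:350],(400,320),interpolation=2)
print(u,v)
cv2.imwrite("pics/f.png",np.vstack([np.hstack([cr(a,u,25),cr(b,v,25)])[:, :],])[:, :])
cv2.imwrite("pics/f2.png",np.hstack([cv2.resize(cr(a,u,25),(266,266)),cv2.resize(cr(b,v,25),(266,266)),cv2.resize(w,(266,266))]))
E
```

```text
t 27.35 pos [ 0.5757 -0.0286  0.2232] q [-0.23  0.09  1.84 -0.    1.21 -0.33] F [ 0.9  0.3 -0.5] op 1.002
axes
 [[ 0.101 -0.002  0.995]
 [-0.995  0.     0.101]
 [-0.001 -1.    -0.002]]
shift [0.0007 0.1934 0.0112] mm [ 0.1 23.2  1.3]
exp foot ends top, captop, tail(8mm) [[220.8, 173.6], [279.2, 173.8], [250.4, 191.3], [250.6, 196.6], [250.5, 193.5]]
scene [[232.4, 209.4], [231.7, 188.9], [231.6, 187.1], [231.5, 184.5]]
side [[288.9, 195.1], [290.7, 175.3], [290.8, 173.6], [291.0, 171.2]]
[232 197] [289 184]
```

View pics/f2.png

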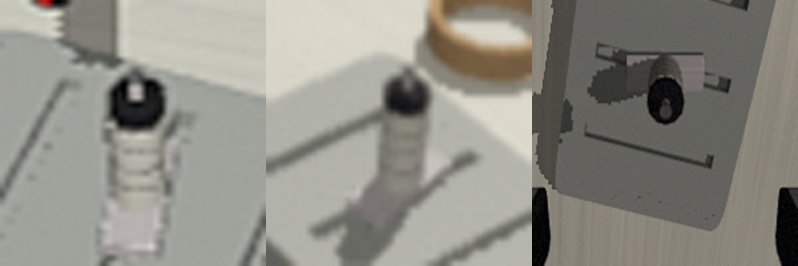

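The gauge stands upright over the middle slot. Its tail tip in the scene view is at about (232.6,185.2), where a tail raised by 8 mm should be at row 184.5 and an unraised one at 187.1. I'll hand the job in.

```bash
python3 -c "
from plant import *
print(sign_off(), get_state()['contact_force'])"
```

```text
the job is handed in; nothing more can be done
the job is handed in; nothing more can be done
```

I stood the gauge upright on the stand with its probe in the hole, let go, then gripped it again from above. I pressed it on the middle slot and left it standing there, handing in at about 27.5 s.

**Which slot:** the probe touched bottom at TCP z ≈ 0.090, and the foot sat flat at 0.0825. That is 7.5–8 mm of probe travel, so the slot is about 12 mm deep. I did not probe the other two slots. A slot 4 mm shallower or deeper would have made contact at about 0.0945 or 0.0865, and the 0.0825 flat height agreed with what I expected from the stand.

**Last checks:**
- **Gauge:** it is released and upright over the middle slot. The tail tip in the scene view matches about 8 mm of probe push to within 1 px, though one pixel there is about 3 mm of tail height.
- **Robot:** the gripper is fully open, the tool force is about zero and the hand is well clear.
- **Bystanders:** I never moved near the jar, sanding block or tape core, but I did not measure their positions again at the end.
- **Disagreement:** the gauge stood about 2 mm further towards +y on the stand than the measured hole, which is inside the 8 mm limit. No check failed.

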